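# Push the last cone carton into its place in the row

### The arm

A 7-joint arm with a two-finger parallel gripper is mounted at the origin on a cart in front of the work surface, level with it; the furniture and walls round the work are solid. World frame = base frame: x ahead of the robot, y to its left, z up, the work surface at z = 0. Lengths are in mm, angles in rad, forces in N, time in s.
With the tool pointing down it reaches from about 350 to 900 mm from the base axis. Payload 19.9 kg.
Tool frame: the origin (TCP) lies between the finger pads; the fingertips stand 14 mm ahead of it and the grasp point (between the pads) lies 5 mm behind it; z points along the fingers, y is the line along which they close (so a half turn about z gives the same grasp; the last joint's range is limited). The gripper opens to 85 mm and grips with 20 to 120 N. Pads are 22 mm wide; open, the fingers measure 114 mm over their backs; the gripper's body (76 mm by 85 mm) begins 54 mm behind the grasp point. The pads swing forward as they close: fully open they stand 13 mm farther back than shut.
Start: joints at [-1.313, 0.417, -0.01, 1.614, 0.005, 1.111, -0.053], TCP at [183.973, 597.291, 245.26] pointing down, gripper open.
Joint ranges: [-2.81, 2.81], [-0.39, 2.02], [-1.27, 1.25], [0.06, 2.57], [-1.19, 4.33], [0.19, 2], [-2.82, 2.82]. Speed limits (rad/s): [1.89, 1.89, 2.39, 2.39, 3.01, 3.01, 3.01].

### API

Orientations are given as a unit quaternion [x, y, z, w].
In Python, from cell import env gives the robot as it stands. The module is installed in compiled form; this text tells all that it offers. Calls block until the motion is done:
- env.move_ptp(position, orientation): joint-space move of the TCP to a pose.
- env.move_straight(position, rotation=None, rate=150): straight line of the TCP; rotation=None keeps the orientation; rate is the mean speed in mm/s.
- env.movej(angles): joint-space move.
- env.open_gripper() and env.grasp(): open the fingers fully, or close them until they stop; the grip force is fixed at half the most.
- env.hold(seconds).
- env.inverse_kinematics(position, orientation): joint angles nearest the present ones, or None.
- env.state(): the state.
- env.read_camera(name): name is "scene" or "top" or "wrist"; returns a dict with "frame" (400x640x3 uint8, red, green, blue), "K" (3x3 intrinsics, pixels), "k1" (the pictures are not rectified: a ray, as slopes to the right and down, at radius r is drawn at 1 + k1 r^2 times it, then the intrinsics apply), "extrinsics" (4x4, takes a point from camera to world coordinates). Camera axes: x right, y down, z forward; pixel columns grow to the right and rows downward; lengths in mm; the calibration is good to about 2 mm. A picture is of the moment at which its call begins. There is no depth.
A pose or a line that the arm cannot do raises env.PlanningError and nothing moves.
- env.sign_off(): hands the job in; it is judged then, once.
The state is a dict: "t": time; "joint_positions": joint angles; "qvel": joint speeds; "tau": joint torques, N m; "position": TCP position; "ee_rot": TCP orientation; "ft_force": force on the tool from outside, world axes, zero at the start; "torque": the same for the moment, N m; "opening": opening from 0.0 (shut) to 1.0 (fully open); "grip_force": force on a finger pad.
Only numpy, scipy, OpenCV 4.12 (cv2) and the standard library are available. Lean on these libraries where they do the work, as an engineer would, in place of code of your own. Each camera call takes 0.05 s, during which the arm holds its last target. There are 200 camera calls.

### The job

Two of the three cone cartons already stand in line against the wooden stop strip, each in front of the plate of its own colour. Push the carton with the orange band along the bench with the fingers until its long side lies flat against the strip, centred in front of the orange plate, then move the hand clear. Only push it from outside: do not lift it, tip it or take it between the fingers, and do not disturb the other two cartons, the mug or the glaze jar.

Things in the scene. Friction and masses are not known exactly. Their poses are not given: they have to be found in the camera images.
- orange_carton: white cardboard carton of pyrometric cones with an orange band, 47 (its x) x 86 (its y) x 31 mm high, lying flat, about 0.09 kg, loose; origin at the centre of its underside; its x points toward the strip, within 0.35 rad. It starts with its centre 130 to 190 mm from the strip's centre line, up to 60 mm either side of its middle. Home, the centre is 32.5 mm from the strip's centre line. It slides under about 1 N
- stop_strip: fixed straight light-wood strip screwed to the bench, 18 mm (x) x 350 mm (y) x 25 mm high; origin at bench level under its centre; its y axis runs along it, its x axis points away from the robot across it; the face toward the robot lies at x = -9 mm in its frame. Turned up to 0.2 rad about the vertical
- orange_plate: thin orange plate, 18 x 84 x 2 mm, fixed on top of the wooden stop strip (its top is 27 mm above the bench), marking the place of the carton with the orange band; origin at bench level under the plate's centre; axes as those of the strip. Which of the three places along the strip (115 mm apart, the middle one at the strip's centre) it marks varies
- blue_plate: thin blue plate, 18 x 84 x 2 mm, fixed on top of the wooden stop strip (its top is 27 mm above the bench), marking the place of the carton with the blue band; origin at bench level under the plate's centre; axes as those of the strip. Which of the three places along the strip (115 mm apart, the middle one at the strip's centre) it marks varies
- yellow_plate: thin yellow plate, 18 x 84 x 2 mm, fixed on top of the wooden stop strip (its top is 27 mm above the bench), marking the place of the carton with the yellow band; origin at bench level under the plate's centre; axes as those of the strip. Which of the three places along the strip (115 mm apart, the middle one at the strip's centre) it marks varies
- blue_carton: white cardboard carton of pyrometric cones with a blue band, 47 (its x) x 86 (its y) x 31 mm high, lying flat, about 0.09 kg, loose; origin at the centre of its underside; already home against the strip in front of the blue plate; to be left alone
- yellow_carton: white cardboard carton of pyrometric cones with a yellow band, 47 (its x) x 86 (its y) x 31 mm high, lying flat, about 0.09 kg, loose; origin at the centre of its underside; already home against the strip in front of the yellow plate; to be left alone
- mug: reddish bisque mug, body 70 mm across, 98 mm with the handle, 90 mm high, standing to the left of the work; origin at the centre of the underside; to be left alone
- jar: glaze jar with blue bands and blue lid, 67 mm across, 83 mm high, standing to the right of the work; origin at the centre of the underside; to be left alone
Not all that is in view belongs to the job. Leave any black look-alike of the orange_carton alone.

How it is judged:
By the outcome, as a careful person would: the job done as asked, in the order asked, and still so for the second after the job is handed in, with the robot touching nothing.
It also fails if it takes over 48 s, if anything falls off the work surface, if the arm or the gripper's body presses on something with over 40 N, if the wrist force passes 120 N, or if a joint passes its speed limit or range.

## Working session

There is one attempt and no reset: what is moved stays moved. The work goes in short steps, each a Python script; the robot and the scene stay as the last script left them, time stands still between calls to the robot, and variables do not carry over. Pictures are saved under pics/ and viewed, at most 10 in all, crops included, and the job is handed in when it is done.

```bash
mkdir -p pics
cat > h.py <<'E'
import numpy as np, cv2
from cell import env
def shot(name, fn=None):
    c=env.read_camera(name)
    if fn: cv2.imwrite(f'pics/{fn}.png', c['frame'][:,:,::-1])
    return c
def pix2plane(c, uv, z):
    uv=np.asarray(uv,float).reshape(-1,1,2)
    d=np.array([c['k1'],0,0,0,0],float)
    n=cv2.undistortPoints(uv,np.array(c['K'],float),d,None,None,None).reshape(-1,2)
    E=np.array(c['extrinsics']); r=np.c_[n,np.ones(len(n))]@E[:3,:3].T; o=E[:3,3]
    return o+r*((z-o[2])/r[:,2])[:,None]
E
python3 - <<'E'
from h import *
for n in ('top','scene'):
    c=shot(n,n+'0'); print(n,c['K'],c['k1'],np.round(c['extrinsics'],3))
s=env.state(); print(s['t'],s['position'],s['ee_rot'],s['opening'])
E
```

```text
top [[441.51501464   0.         325.80124019]
 [  0.         441.51501464 198.69578774]
 [  0.           0.           1.        ]] -0.012548694045484646 [[-2.300000e-02 -9.840000e-01  1.760000e-01  3.293320e+02]
 [-1.000000e+00  2.400000e-02  3.000000e-03  5.220000e+00]
 [-7.000000e-03 -1.760000e-01 -9.840000e-01  1.364247e+03]
 [ 0.000000e+00  0.000000e+00  0.000000e+00  1.000000e+00]]
scene [[484.59334211   0.         314.19471087]
 [  0.         484.59334211 193.71381772]
 [  0.           0.           1.        ]] 0.039417871470677546 [[ 8.94000e-01 -3.25000e-01  3.08000e-01  1.51271e+02]
 [-4.47000e-01 -6.68000e-01  5.95000e-01 -7.29468e+02]
 [ 1.20000e-02 -6.70000e-01 -7.42000e-01  9.66364e+02]
 [ 0.00000e+00  0.00000e+00  0.00000e+00  1.00000e+00]]
0.1 [183.91542616 597.03925667 244.76093303] [ 1.48851845e-01  9.88859375e-01 -5.13719491e-04 -2.98363101e-05] 1.0010353139402528
```

View pics/top0.png

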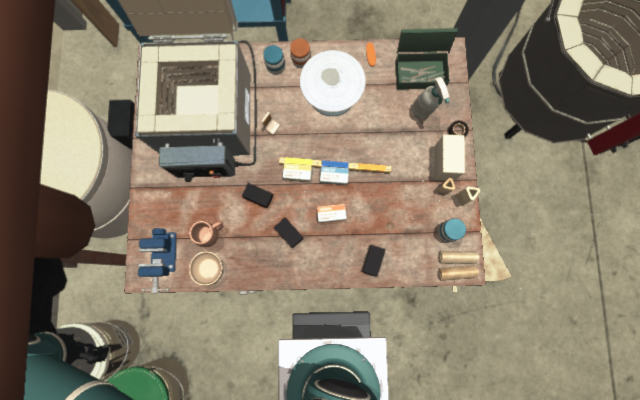

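View pics/scene0.png

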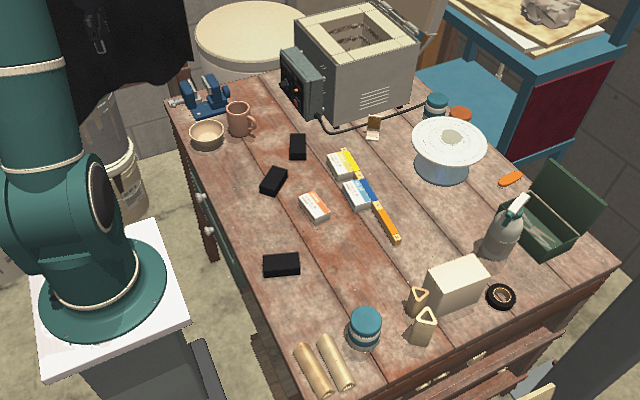

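Candidates for the orange carton in the top view:
- (331,213): white carton with an orange band.
- (297,170) and (334,172): yellow and blue cartons, already home.
- (258,195), (289,232) and (373,261): black look-alikes.
- (371,54): orange tool.

I choose (331,213). The orange plate is at about (372,168), the right end of the strip. Next I measure both and check them in a close crop.

Run:
```python
from h import *
for n,(x0,x1,y0,y1) in {'top':(265,405,145,240),'scene':(290,410,140,250)}.items():
    c=shot(n); f=c['frame']; hsv=cv2.cvtColor(f,cv2.COLOR_RGB2HSV)
    roi=np.zeros(f.shape[:2],np.uint8); roi[y0:y1,x0:x1]=255
    H,S,V=cv2.split(hsv)
    ms={'white':(S<60)&(V>150),'orange':(H>=5)&(H<=20)&(S>150)&(V>170),'yellow':(H>21)&(H<32)&(S>150)&(V>150),'blue':(H>95)&(H<125)&(S>130)&(V>100)}
    for k,m in ms.items():
        m=(m.astype(np.uint8)*255)&roi
        cs,_=cv2.findContours(m,cv2.RETR_EXTERNAL,cv2.CHAIN_APPROX_NONE)
        for q in cs:
            if cv2.contourArea(q)<12: continue
            r=cv2.minAreaRect(q); ctr=np.array(r[0])
            bx=pix2plane(c,cv2.boxPoints(r),29)
            print(n,k,np.round(ctr,1),cv2.contourArea(q),'world29',np.round(bx.mean(0)[:2],1),'sides',np.round([np.linalg.norm(bx[1]-bx[0]),np.linalg.norm(bx[2]-bx[1])],1), np.round(bx[:,:2]).tolist())
    if n=='top': cv2.imwrite('pics/crop.png',cv2.resize(f[y0:y1,x0:x1,::-1],None,fx=5.5,fy=5.5,interpolation=cv2.INTER_NEAREST))
```

```text
top white [331.8 215.4] 246.5 world29 [515.5  -8.2] sides [88.5 30.3] [[527.0, 37.0], [534.0, -51.0], [504.0, -53.0], [497.0, 35.0]]
top white [393.6 174. ] 20.0 world29 [ 640.3 -203. ] sides [30.2 14.1] [[645.0, -187.0], [649.0, -217.0], [635.0, -219.0], [631.0, -189.0]]
top white [402. 171.] 15.0 world29 [ 649.1 -229.6] sides [12.4 31.9] [[665.0, -224.0], [665.0, -237.0], [633.0, -235.0], [633.0, -223.0]]
top white [298.  172.4] 280.0 world29 [652.6  93.4] sides [40.3 99.5] [[638.0, 145.0], [678.0, 141.0], [667.0, 42.0], [627.0, 46.0]]
top white [336.4 175.1] 333.5 world29 [641.2 -25.5] sides [ 51.5 106.7] [[627.0, 32.0], [678.0, 21.0], [655.0, -83.0], [605.0, -72.0]]
top white [342.8 163.6] 17.0 world29 [677.4 -46.8] sides [84.  31.3] [[690.0, -4.0], [696.0, -88.0], [665.0, -89.0], [659.0, -6.0]]
top white [398.7 149.7] 23.0 world29 [ 718. -223.] sides [44.1 22. ] [[717.0, -199.0], [738.0, -238.0], [718.0, -247.0], [698.0, -208.0]]
top white [272.5 150.5] 70.0 world29 [725.2 172.5] sides [47.2 35.8] [[744.0, 196.0], [742.0, 149.0], [707.0, 149.0], [708.0, 196.0]]
top yellow [371.9
[... 506 characters left out ...]
, [614.0, -75.0]]
scene white [336.9 163.5] 214.5 world29 [646.7  95.7] sides [32.4 96.7] [[637.0, 140.0], [668.0, 147.0], [656.0, 51.0], [626.0, 45.0]]
scene white [353.5 144. ] 16.5 world29 [727.5 144.5] sides [20.3 34.2] [[727.0, 164.0], [745.0, 155.0], [728.0, 125.0], [710.0, 134.0]]
scene orange [387.4 221.3] 168.5 world29 [ 662.1 -139.1] sides [20.  87.3] [[657.0, -98.0], [677.0, -94.0], [667.0, -181.0], [648.0, -184.0]]
scene yellow [350.9 160.8] 106.0 world29 [686.7  88.1] sides [19.4 84.4] [[682.0, 128.0], [701.0, 132.0], [691.0, 48.0], [673.0, 44.0]]
scene blue [368.3 189.4] 101.5 world29 [674.6 -26.1] sides [16.  82.8] [[671.0, 13.0], [687.0, 17.0], [678.0, -66.0], [663.0, -69.0]]
```

View pics/crop.png

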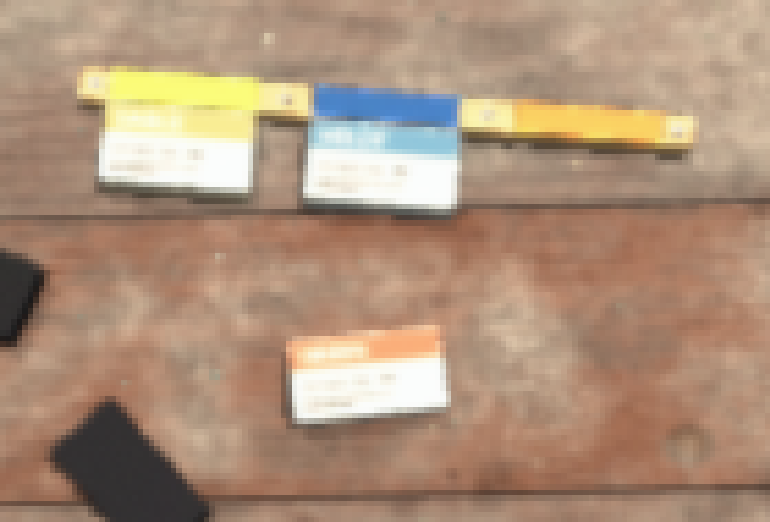

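The crop confirms it: the orange-banded carton's top corners are at about (317,206), (345,204), (347,219) and (318,222). The orange plate is at the right end, about (358–386,163–171). Next I move above with the fingers shut and take a wrist view.

```bash
cat >> h.py <<'E'
def quat(yaw):  # tool down, tool x at angle yaw
    return [np.cos(yaw/2),np.sin(yaw/2),0,0]
E
python3 - <<'E'
from h import *
c=shot('top')
print(np.round(pix2plane(c,[(317.4,206.5),(344.6,204.1),(346.6,219),(318.1,222.1)],31),1))
env.grasp()
env.move_ptp([535,20,260],quat(np.pi/2))
s=env.state(); print(s['t'],s['position'],s['joint_positions'],s['ft_force'])
c=shot('wrist','w1'); print(c['K'],c['k1'],np.round(c['extrinsics'],3))
E
```

```text
[[543.6  35.1  31. ]
 [549.  -48.3  31. ]
 [502.9 -52.9  31. ]
 [495.5  33.9  31. ]]
3.4167 [535.02840743  21.0348065  259.87411141] [-0.64944323  0.28572667  0.66506209  1.83821501 -0.19812649  1.08466995
  0.09106605] [ 0.00656427  0.97009282 -0.10114033]
[[356.32070009   0.         320.63024518]
 [  0.         356.32070009 201.43448807]
 [  0.           0.           1.        ]] 0.028134902619390285 [[ 1.00000e+00  1.00000e-03 -0.00000e+00  5.34883e+02]
 [ 1.00000e-03 -9.49000e-01 -3.16000e-01  1.02316e+02]
 [-0.00000e+00  3.16000e-01 -9.49000e-01  3.86780e+02]
 [ 0.00000e+00  0.00000e+00  0.00000e+00  1.00000e+00]]
```

View pics/w1.png

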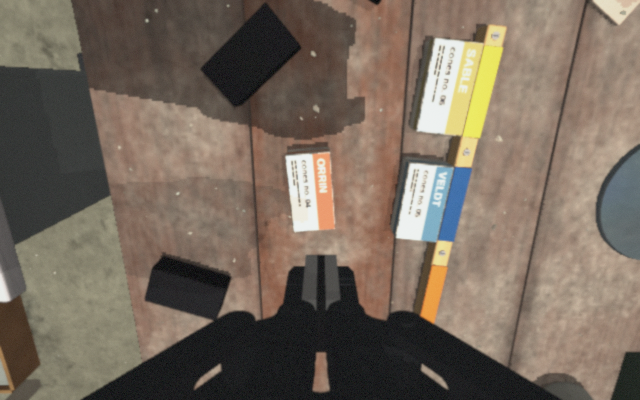

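The wrist view shows the orange carton's top face at about (288–336, 150–231). The blue plate is near (455,205), the yellow near (483,93), and the orange at (433,285) is partly hidden by the gripper. I fit these now.

```bash
cat >> h.py <<'E'
def rect(c,mask,z,roi):
    x0,x1,y0,y1=roi; r=np.zeros(mask.shape,np.uint8); r[y0:y1,x0:x1]=1
    m=cv2.morphologyEx(mask.astype(np.uint8)*r,cv2.MORPH_CLOSE,np.ones((7,7)))
    cs,_=cv2.findContours(m,cv2.RETR_EXTERNAL,cv2.CHAIN_APPROX_NONE)
    q=max(cs,key=cv2.contourArea).reshape(-1,2)
    p=pix2plane(c,q,z)[:,:2].astype(np.float32)
    (ctr,wh,a)=cv2.minAreaRect(p)
    b=cv2.boxPoints((ctr,wh,a)); e=[b[1]-b[0],b[2]-b[1]]; L=max(e,key=np.linalg.norm); L=L*np.sign(L[1])
    return np.array(ctr),sorted(wh),np.arctan2(-L[0],L[1])   # centre, sizes, yaw (long side = y)
def masks(c):
    H,S,V=cv2.split(cv2.cvtColor(c['frame'],cv2.COLOR_RGB2HSV))
    o=(H>=4)&(H<=20)&(S>150)&(V>170)
    return dict(orange=o,white=(S<60)&(V>150),yellow=(H>21)&(H<32)&(S>130)&(V>150),blue=(H>100)&(H<125)&(S>150)&(V>100))
E
python3 - <<'E'
from h import *
c=shot('wrist'); m=masks(c)
R=(270,350,135,245)
for n,k,z,roi in [('carton',m['orange']|m['white'],31,R),('blue',m['blue'],27,(430,480,150,250)),('yellow',m['yellow'],27,(462,505,30,145)),('orange',m['orange'],27,(405,455,230,340))]:
    a=rect(c,k,z,roi); print(n,np.round(a[0],1),np.round(a[1],1),round(a[2],3))
E
```

```text
carton [520.4  -7.9] [40.5 86.1] 0.036
blue [676.4 -21.2] [14.8 79.5] -0.11
yellow [688.9  92.2] [17.9 83. ] -0.107
orange [ 664.5 -130.9] [18.  74.9] -0.112
```

```bash
cat >> h.py <<'E'
YS=-0.109; yax=lambda t: np.array([-np.sin(t),np.cos(t)]); xax=lambda t: np.array([np.cos(t),np.sin(t)])
PLATE=np.array([663.7,-137.0]); HOME=PLATE-32.5*xax(YS)
def down(xy,z1,z0):
    for z in np.arange(z0,z1-.1,-4):
        env.move_straight([*xy,z],rate=60); f=env.state()['ft_force']
        if f[2]>4: print('touch',z,f); env.move_straight([*xy,z+4]); return z+4
    return z1
E
python3 - <<'E'
from h import *
c=shot('wrist'); p=pix2plane(c,[(288,154),(329,150),(336,229),(294,231)],31)[:,:2]
print(np.round(p,1)); e=(p[0]-p[3]+p[1]-p[2]); yaw=np.arctan2(-e[0],e[1]); A=p.mean(0); print(A,yaw)
print('home',HOME)
st=A+yax(yaw)*(43+11+10)
env.move_ptp([*st,70],quat(np.pi/2+yaw))
z=down(st,20,40)
N=5; tr=(A-HOME)@yax(YS); print('travel',tr,'z',z)
C=A.copy()
for k in range(N+1):
    t=yaw+(YS-yaw)*k/N
    if k: C=C-yax(t-(YS-yaw)/N/2)*tr/N
    P=C+yax(t)*(43+11)
    env.move_straight([*P,z],quat(np.pi/2+t),rate=50)
s=env.state(); print(s['t'],s['position'],s['ft_force'],'expect',C)
P=P+yax(YS)*15
env.move_straight([*P,z]); env.move_straight([*P,75])
env.move_straight([*(P+yax(YS)*60),260],rate=250)
c=shot('wrist','w2'); m=masks(c); print(env.state()['t'])
E
```

```text
[[501.9  33.8]
 [543.2  37.9]
 [551.5 -47.9]
 [506.1 -50.3]]
[525.66913105  -6.62103161] 0.07274620857308547
home [ 631.39287517 -133.46451057]
travel 114.58962858136948 z 20
9.6583 [529.43958329 -67.44623563  19.96853434] [-0.40832331 -0.0043538   0.49929404] expect [ 523.59483385 -121.04051252]
11.4
```

View pics/w2.png

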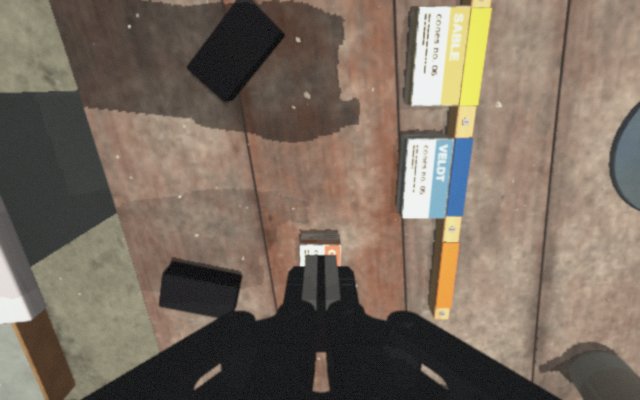

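The blue, yellow and orange plates are clear here (orange at about 445,280), but the fingers hide the carton, whose end is at about (320,250). I take the view from the stage-2 side.

Run:
```python
from h import *
c=shot('wrist'); m=masks(c)
for n,roi in (('blue',(440,485,120,230)),('orange',(425,470,230,330))):
    a=rect(c,m[n],27,roi); print(n,np.round(a[0],1),np.round(a[1],1),round(a[2],3))
q0=env.state()['joint_positions']
P=np.array([523.6,-121])-xax(YS)*70
for f in (YS,YS+np.pi):
    q=env.inverse_kinematics([*P,250],quat(f)); print(f,None if q is None else np.round(q,2))
env.move_ptp([*P,250],quat(YS))
c=shot('wrist','w3'); s=env.state(); print(s['t'],s['position'])
```

```text
blue [676.3 -21.4] [15.3 79.7] -0.116
orange [ 664.2 -135. ] [18.1 83.2] -0.11
-0.109 [-0.77  0.22  1.08  2.01 -0.22  1.04 -1.26]
3.032592653589793 [-0.31  0.14  0.54  2.   -0.08  1.03  1.73]
12.7167 [ 454.23748413 -113.13274901  249.92232906]
```

View pics/w3.png

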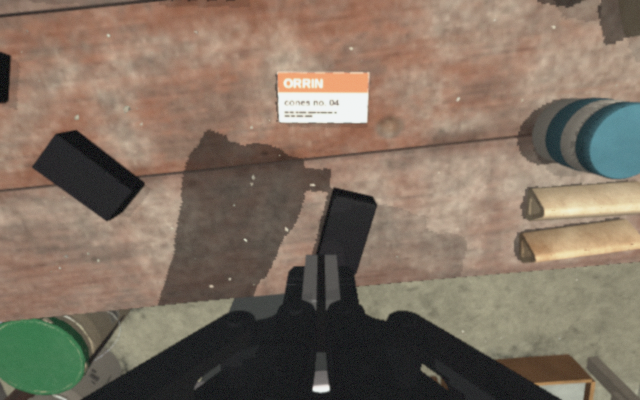

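The carton is square to the view, its top at about (277–369, 72–123), and the black look-alike's nearest edge is at about (335–375,190–200). I fit the carton and check the clearance.

Run:
```python
from h import *
c=shot('wrist'); m=masks(c)
a=rect(c,m['orange']|m['white'],31,(265,380,60,135)); print(np.round(a[0],1),np.round(a[1],1),a[2])
print('black far edge',np.round(pix2plane(c,[(335,190),(375,198)],31),0).tolist())
print('s err along strip', (a[0]-np.array([664.0,-136.0]))@yax(YS), 'x gap', (HOME-a[0])@xax(YS))
c=shot('top'); cv2.imwrite('pics/t2.png',c['frame'][:,:,::-1])
```

```text
[ 517.9 -122.1] [39.4 85. ] -0.10782008
black far edge [[431.0, -125.0, 31.0], [418.0, -165.0, 31.0]]
s err along strip -2.043150692488765 x gap 114.01944940849752
```

Run:
```python
from h import *
c=shot('wrist'); p=pix2plane(c,[(277,72),(369,73),(368,123),(279,123)],31)[:,:2]
print(np.round(p,1),p.mean(0)); H,S,V=cv2.split(cv2.cvtColor(c['frame'],cv2.COLOR_RGB2HSV))
print(np.c_[range(66,130,2),H[66:130:2,300],S[66:130:2,300],V[66:130:2,300]].T.tolist())
```

```text
[[ 547.9  -83.5]
 [ 538.  -166.6]
 [ 493.6 -162.8]
 [ 502.8  -78.6]] [ 520.59734308 -122.88007121]
[[66, 68, 70, 72, 74, 76, 78, 80, 82, 84, 86, 88, 90, 92, 94, 96, 98, 100, 102, 104, 106, 108, 110, 112, 114, 116, 118, 120, 122, 124, 126, 128], [13, 15, 13, 13, 12, 11, 13, 20, 21, 18, 19, 14, 12, 17, 60, 75, 80, 50, 21, 25, 50, 75, 45, 21, 26, 21, 60, 80, 25, 10, 10, 11], [62, 59, 56, 76, 125, 131, 107, 31, 25, 55, 39, 98, 129, 62, 2, 2, 3, 3, 25, 20, 3, 2, 4, 24, 18, 20, 3, 3, 14, 85, 91, 87], [182, 183, 187, 226, 239, 239, 240, 241, 241, 240, 241, 240, 240, 241, 244, 244, 244, 240, 205, 216, 242, 244, 239, 168, 223, 163, 241, 244, 217, 138, 149, 173]]
```

Run:
```python
from h import *
C=np.array([521.5,-122.3]); x=xax(YS); y=yax(YS)
st=C-x*(23.5+11+12)
env.move_ptp([*st,70],quat(YS)); z=down(st,20,40)
gap=(PLATE-C)@x-32.5; print('gap',gap,z)
mid=C-x*(34.5)+x*(gap-14)+y*1.3
env.move_straight([*(C-x*35),z],rate=60)
env.move_straight([*mid,z],rate=50)
c=shot('wrist','w4'); s=env.state(); print(s['t'],s['position'],s['ft_force'])
```

```text
gap 110.45522599417822 20
18.0083 [ 583.14830272 -127.73466669   20.03996312] [-0.03573646  0.58263532 -0.29158694]
```

View pics/w4.png

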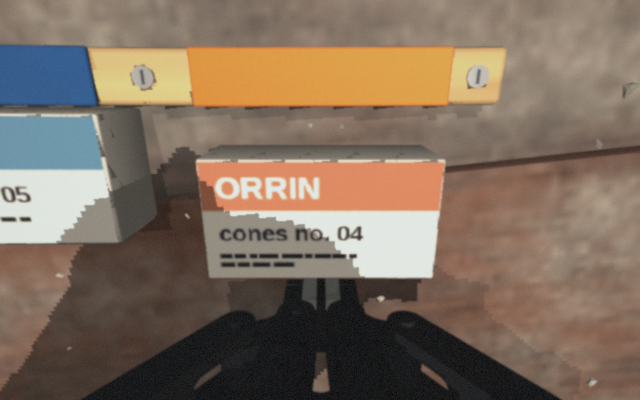

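The close view shows the carton square to the strip. Its far edge runs 196–446 at row 160 and the plate's near edge 191–450 at row 105, so it is centred. I check that in mm, then push home.

Run:
```python
from h import *
c=shot('wrist'); x=xax(YS); y=yax(YS)
a=pix2plane(c,[(197,160),(446,160),(435,278),(209,278)],31)[:,:2]; b=pix2plane(c,[(190,47),(453,47),(451,104),(192,105)],27)[:,:2]
ds=(a.mean(0)-b.mean(0))@y; gap=(b.mean(0)-a.mean(0))@x-32.5
print('carton',a.mean(0),'plate',b.mean(0),'ds',ds,'gap',gap,[np.linalg.norm(a[0]-a[1]),np.linalg.norm(b[0]-b[1])])
p=env.state()['position'][:2]; base=np.array(p)
d=0; go=np.clip(gap,5,20)-3
env.move_straight([*(base+x*go),20],rate=40)
for d in np.arange(go+1,gap+6,1):
    env.move_straight([*(base+x*d),20],rate=30); f=np.array(env.state()['ft_force'])[:2]@x
    print(round(d,1),round(f,2))
    if f<-4: break
s=env.state(); print(s['t'],s['position'],s['ft_force'])
shot('wrist','w5')
```

```text
carton [ 617.80479254 -131.86754243] plate [ 665.42743812 -136.98157336] ds -0.09691459986291935 gap 15.396349468287774 [np.float64(81.91665730479984), np.float64(80.9033859802898)]
13.4 -0.61
14.4 -0.06
15.4 0.56
16.4 -0.69
17.4 -4.44
19.7667 [ 599.97497699 -129.59807822   19.87258023] [-4.32461689  1.32157823  2.21737239]
```

View pics/w5.png

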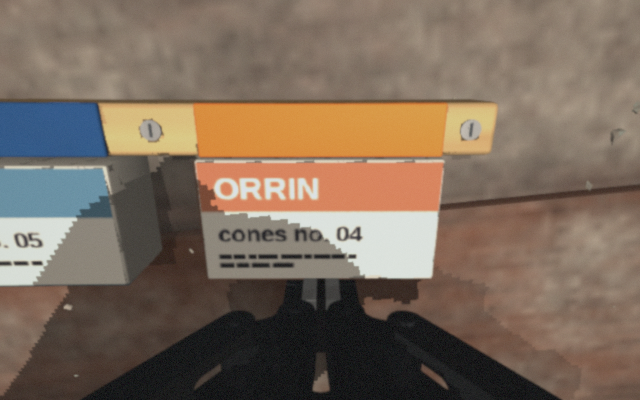

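The carton now lies flat against the strip. Its edge spans 196–444 against the plate's 196–444, in line with the blue carton. I back off, lift clear and check once more.

Run:
```python
from h import *
x=xax(YS); p=np.array(env.state()['position'][:2])
env.move_straight([*(p-x*40),20],rate=60); env.move_straight([*(p-x*60),180],rate=150)
c=shot('wrist','w6'); s=env.state(); print(s['t'],s['position'],s['ft_force'])
```

```text
21.9167 [ 540.04783888 -123.00628625  179.19540463] [-0.4459711  -0.6989923   0.54288208]
```

View pics/w6.png

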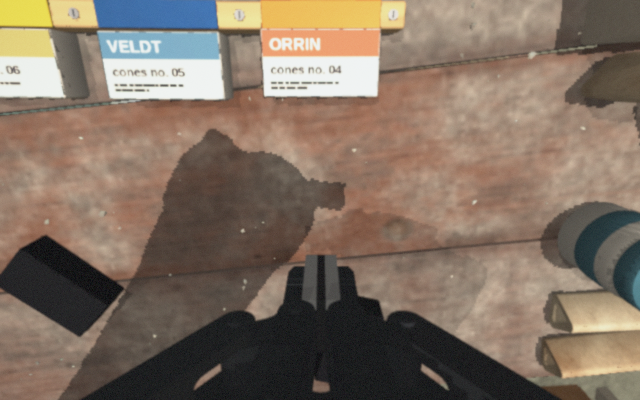

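The orange carton (262–379, row 31) sits flat and centred under its plate (262–381), in line with its neighbours, and the hand is clear.

```bash
python3 -c "
from cell import env
print(env.sign_off())"
```

```text
the job is handed in; nothing more can be done
None
```

The orange-banded carton lies flat against the strip, centred in front of the orange plate, with the hand clear; I handed the job in at about 22 s of robot time, and the call returned no verdict.

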